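Fit the star wheel set on a tube-filling turntable

ROBOT

A 6-joint arm with a two-finger parallel gripper is mounted at the origin on the work surface. World frame = base frame: x ahead of the robot, y to its left, z up, the work surface at z = 0. Lengths are in m, angles in rad, forces in N, time in s.
With the tool pointing down it reaches from about 0.3 to 0.85 m from the base axis. Payload 4.2 kg.
Tool frame: the origin (TCP) lies on the centre line of the jaws, within the pads' length; the fingertips stand 17 mm ahead of it and the grasp point (between the pads) lies 2 mm behind it; z points along the fingers, y is the line along which they close (so a half turn about z gives the same grasp; the last joint's range is limited). The gripper opens to 91 mm and grips with 3 to 60 N. Pads are 32 mm wide; open, the fingers measure 118 mm over their backs; the gripper's body (76 mm by 178 mm) begins 60 mm behind the grasp point.
Start: joints at [1.23, 0.32, 1.565, -0, 1.257, -0.02], TCP at [0.181, 0.546, 0.231] pointing down, gripper open.
Joint ranges: [-3.11, 3.11], [-0.84, 2.01], [0.21, 2.61], [-1.34, 4.49], [0.05, 2.63], [-2.56, 2.56]. Speed limits (rad/s): [2.57, 2.57, 3.14, 3.14, 3.14, 3.14].

INTERFACE

Orientations are given as [roll, pitch, yaw] about the fixed x, y, z axes, in that order (R = Rz(yaw) Ry(pitch) Rx(roll)).
In Python, from bench import arm, vision, workorder gives the robot as it stands.
- The arm moves only by the tool send_rows, never from a script. Its argument "motion" is a list of rows, each a list of 5 numbers: the shift along the tool's x, y, z in m, then the turn about the tool's z in degrees, then the opening in per cent of the stroke, from 0 (shut) to 100 (fully open). In form: [[tx, ty, tz, turn, jaw], ...]. A call has 1 to 5 rows; each row is the pose to reach, as a shift and turn from the pose commanded when the call began, along the tool's axes at that moment; what a row does not reach only later rows make up. A row lasts 1/10 s, in which the tool goes at most 50 mm and 8.59 degrees, less where a joint would pass 70% of its speed; a pose out of reach is approached as far as the arm can. A call with a gripper value outside its range is refused whole. The fingers move at their own pace and stop on an object; "newtons" is the grip in N (left out, the last holds). Time passes only in rows, so rows that repeat a pose let the fingers close. It gives the time, the measured TCP pose, the force, the opening and the grip force at its end, in the units of the state.
- arm.observe(): the state, without advancing time (a new reading comes with each control period).
- vision.capture(name): name is "scene" or "top"; returns (picture, depth): 400x640x3 uint8, blue, green, red; 400x640 float32, m along the optical axis (not along the pixel's ray), 0 where there is no reading.
- vision.camera_params(name): a dict with "fovy" (degrees; the focal length in pixels is half the picture's height over the tangent of half this angle, whatever the lens; pixels are square), "cx", "cy" (the principal point, pixels), "distortion" ([k1, k2, p1, p2, k3] as OpenCV has them; the pictures are not rectified), "R" (3x3) and "t" (3): a world point X has camera coordinates R X + t. Camera axes: x right, y down, z forward; pixel columns grow to the right and rows downward; lengths in m; the calibration is good to about 2 mm. A picture is of the moment at which its call begins. camera_params takes no time and is no camera call.
- workorder.finish_job(): hands the job in; it is judged then, once.
The state is a dict: "t": time; "joints": joint angles; "qd": joint speeds; "joint_efforts": joint torques, N m; "eef_pos": TCP position; "tcp_rot": TCP orientation; "contact_force": force on the tool from outside, world axes, zero at the start; "ft_torque": the same for the moment, N m; "finger_gap": opening from 0.0 (shut) to 1.0 (fully open); "grip_force": force on a finger pad.
Only numpy, scipy, OpenCV 4.12 (cv2) and the standard library are available. Lean on these libraries where they do the work, as an engineer would, in place of code of your own. Each camera call takes 0.05 s, during which the arm holds its last target. There are 200 camera calls.

TASK

Fit the change parts onto the turntable's upright stepped shaft, widest bore first: the thick spacer ring down on the flange, then the star wheel hub side up, turned until its grooves drop over the shaft's cross pin and it lies flat on the spacer, and last the small retaining ring, pressed past the spring balls of the shaft's nose until it lies on the star wheel's hub. Feel your way on gently, since the shaft must not be pressed or wrenched hard, then let go. Leave everything else where it is, including the thin spare shim.

Things in the scene. Friction and masses are not known exactly. Their poses are not given: they have to be found in the camera images.
- machine: tube-filling turntable, fixed: white housing 260 x 260 mm with a steel deck 74 mm above the table; a low curved guide rail drawn back behind the shaft, a red stop button and a filling column (230 mm above the table) on the deck's +y corners, none nearer the shaft's axis than 80 mm. Origin at the centre of its underside, z up; its own +y side carries the tray of tubes
- seat (a point): point on the axis of the turntable's upright shaft, level with the top of the shaft's flange (dia 64 mm), 84 mm above the table; axes as the turntable's. From here the shaft rises in steps, each ending in a 3 mm tall chamfer: dia 29 mm up to 9.5 mm above the flange, dia 20 mm up to 25 mm, nose dia 14 mm up to 43.5 mm. A brake holds it against turning
- pin (a point): centre of the cross pin, on the shaft's axis 16.2 mm above the flange: a level steel pin, dia 4 mm, 28 mm long, standing out 4 mm on either side of the dia 20 mm step. These axes are the turntable's, NOT the pin's: the direction in which the pin points differs each time and is not reported; it is seen from above or felt
- nose (a point): centre of the flat top end of the shaft, 46.5 mm above the flange. Three spring balls stand 1.8 mm proud of the nose 4.9 mm below this point; pushing a ring down past them takes about 7 N, after which they draw it down the last 1 mm and hold it
- spacer_centre (a point): thick steel spacer ring: outside dia 56 mm, bore 30.6 mm, 14 mm thick (about 190 g), either way up; this is its centre, 7 mm above its underside. z is its axis. Home: flat on the flange, centre 7 mm above point seat
- star_centre (a point): white plastic star wheel (about 110 g): plate 110 mm dia, 7 mm thick, 12 tube pockets round its rim; on it a round hub, 36 mm dia, up to 16 mm above the underside; bore 21 mm. This point is on its axis 8 mm above the underside; z is its axis, hub up. Home: plate flat on the spacer, this point 22 mm above point seat; while it rests on the pin it stands 4.2 mm higher
- star_under (a point): centre of the star wheel's underside, axes as the wheel's: here four radial grooves, 6.6 mm wide and 5 mm deep, run from the bore to 18 mm from the axis in a cross, one along its x axis, so that it fits the pin every 90 degrees
- ring_centre (a point): small steel retaining ring: outside dia 36 mm, bore 15.6 mm, 10 mm thick (65 g), either way up; this is its centre, 5 mm above its underside. z is its axis. Home: on the star wheel's hub under the spring balls, centre 35 mm above point seat
- shim: bystander: thin steel ring lying flat, 56 mm dia, 4 mm thick; origin at the centre of its underside
- thumbscrew: bystander: thumbscrew standing on its 24 mm head, 33 mm high, among the parts; origin at the centre of its underside
- tube: bystander: capped sample tube lying on its side, 103 mm long along its x, 17 mm dia; origin under its middle
- hexkey: bystander: L-shaped hex key lying flat, 98 mm long along its x; origin near its middle, on the table
- spray: bystander: trigger spray bottle, 72 mm dia, 200 mm high; origin at the centre of its underside
- gel: bystander: pump bottle, 50 x 85 mm, 184 mm high; origin at the centre of its underside
- rack: bystander: rack of capped tubes, 75 x 204 mm, 100 mm high; origin at the centre of its underside
Not all that is in view belongs to the job. Of the things shaped like the part that bears star_centre, the white one is meant.

How it is judged:
On the way, in this order (a step that is already met when the one before it is completed fails the run):
1. the spacer lies home on the flange (horizontal distance between spacer_centre and seat below 0.003 m and z of spacer_centre in the frame of seat between 0.0052 and 0.0088 m), for 0.2 s.
2. the star wheel is over the pin and lies home on the spacer (all of step 1 and horizontal distance between star_centre and seat below 0.003 m and z of star_centre in the frame of seat between 0.0202 and 0.0238 m and angle between star_centre's own z axis and vertical below 0.06 rad), for 0.2 s.
3. the retaining ring is home below the spring balls (horizontal distance between ring_centre and seat below 0.003 m and z of ring_centre in the frame of seat between 0.033 and 0.037 m), for 0.2 s.
At the end, for the whole second after the job is handed in: spacer, star wheel and retaining ring are all on the shaft in this order, each within 3 mm of the axis and at its home height (within 1.8 mm; the ring within 2 mm), the star wheel hub up and flat within 3.4 degrees (all of step 2 and all of step 3); the robot touches nothing.
It fails at once if the turntable, with its shaft, is pushed or struck with more than 50 N (contact force between machine and anything else above 50 N).
It fails at once if one of the other things (shim, thumbscrew, tube, hex key, bottles, rack) is moved more than 25 mm (distance of any of shim, thumbscrew, tube, hexkey, spray, gel, rack from where it was at the start of the episode above 0.025 m).
It also fails if it takes over 72 s, if anything falls off the work surface, if the arm or the gripper's body presses on something with over 40 N, if the wrist force passes 120 N, or if a joint passes its speed limit or range.

## Working session

There is one attempt and no reset: what is moved stays moved. The work goes in short steps, Python scripts to look and compute and a tool call to move; the robot and the scene stay as the last step left them, time stands still between calls to the robot, and variables do not carry over. Pictures are saved under pics/ and viewed, at most 10 in all, crops included, and the job is handed in when it is done.

Besides the shell and the picture viewer there is one more tool, called after ">>>" by a JSON object that holds its "api" and its "payload". send_rows: Moves the arm, as the interface text tells. Its arguments: {"type":"object","properties":{"motion":{"type":"array"},"newtons":{"type":"number"}},"required":["motion"]}

```bash
mkdir -p pics
cat > h.py <<'E'
import numpy as np, cv2
from bench import arm, vision, workorder
def cam(n):
    p=vision.camera_params(n); f=200/np.tan(np.radians(p['fovy'])/2)
    K=np.array([[f,0,p['cx']],[0,f,p['cy']],[0,0,1.]]); return K,np.array(p['distortion'],float),np.array(p['R']),np.array(p['t'])
def ray(n,uv,z):
    K,D,R,t=cam(n); u=cv2.undistortPoints(np.array(uv,float).reshape(-1,1,2),K,D).reshape(-1,2)
    d=np.c_[u,np.ones(len(u))]@R; c=-R.T@t; return c+d*((z-c[2])/d[:,2])[:,None]
def proj(n,X):
    K,D,R,t=cam(n); return cv2.projectPoints(np.array(X,float).reshape(-1,3),cv2.Rodrigues(R)[0],t,K,D)[0].reshape(-1,2)
def cloud(n,dep):
    K,D,R,t=cam(n); v,u=np.mgrid[0:400,0:640]
    q=cv2.undistortPoints(np.c_[u.ravel(),v.ravel()].astype(float).reshape(-1,1,2),K,D).reshape(-1,2)
    P=np.c_[q,np.ones(len(q))]*dep.reshape(-1,1); return ((P-t)@R).reshape(400,640,3)
E
python3 - <<'E'
from h import *
print(arm.observe())
for n in("top","scene"):
    im,d=vision.capture(n); cv2.imwrite(f'pics/{n}0.png',im); np.save(n+'0.npy',d)
    K,D,R,t=cam(n); print(n,K[0,0],D,-R.T@t,R[2])
E
```

```text
{'t': 0.0, 'joints': array([ 1.23001035e+00,  3.20277334e-01,  1.56565228e+00, -1.66890852e-05,
        1.25741538e+00, -1.99964896e-02]), 'qd': array([ 9.53975307e-05, -5.61398381e-04,  1.38763037e-03, -1.31254595e-03,
       -5.12611411e-04,  1.12024613e-03]), 'joint_efforts': array([-3.82717781e-04, -4.12465274e+01, -2.31973207e+01,  7.27200997e-02,
        4.57465067e-02, -1.31338952e-04]), 'eef_pos': array([0.18115072, 0.54522096, 0.23013902]), 'tcp_rot': array([-3.13984035e+00, -1.91741024e-05,  2.82080831e+00]), 'contact_force': array([-0.51713372,  0.66635472,  0.51381455]), 'ft_torque': array([-0.01246597,  0.00773218,  0.00259224]), 'grip_force': 0.0, 'finger_gap': 0.9977848897078643}
top 500.3799557520389 [-0.11614406  0.          0.          0.          0.        ] [ 0.50010684 -0.16466447  1.34954887] [ 0.04040841 -0.02474697 -0.99887674]
scene 394.07115486916825 [-0.08298899  0.          0.          0.          0.        ] [ 1.2407417  -0.69221111  0.97643018] [-0.5529926   0.40166033 -0.72997819]
```

View pics/top0.png

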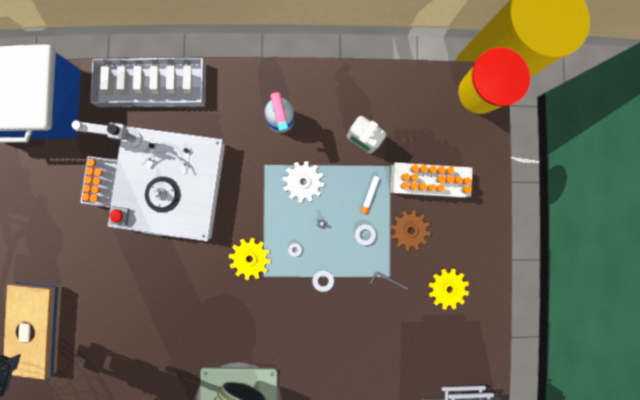

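View pics/scene0.png

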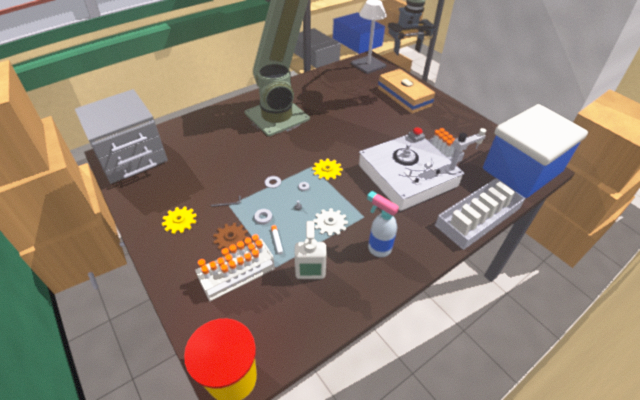

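The top picture shows the machine with its shaft at about (162,194), the white star at (303,182), 56 mm rings at (365,234) and (323,281), and the small ring at (295,250). The thumbscrew is at (322,224). The scene view agrees.

Run:
```python
from h import *
im=cv2.imread('pics/top0.png'); C=cloud('top',np.load('top0.npy'))
for nm,(u,v),r in (("A",(365,234),14),("B",(323,281),14),("small",(295,250),10),("star",(303,182),24)):
    P=C[v-r:v+r,u-r:u+r]; z=P[...,2]
    m=(z>.0025)
    print(nm,'z pct',np.percentile(z,[5,50,75,90,97]).round(4))
    for th in (.003,.007): 
        m=z>th
        if m.sum()>5:
            ys,xs=np.nonzero(m); c,rad=cv2.minEnclosingCircle(np.c_[xs,ys].astype(np.float32)); print('  th',th,m.sum(),(c[0]+u-r,c[1]+v-r),rad, P[m].mean(0).round(4))
u,v=162,194
P=C[v-30:v+30,u-30:u+30]; print(np.percentile(P[...,2],[5,25,50,75,95,99,100]).round(4))
m=P[...,2]>.105; print('shaft',m.sum(),P[m].mean(0),P[m].max(0),P[m].min(0))
crops=[]
for (u,v) in ((162,194),(303,182),(365,234),(323,281),(295,250)):
    crops.append(cv2.resize(im[v-25:v+25,u-25:u+25],(260,260),interpolation=cv2.INTER_CUBIC))
crops.append(np.zeros_like(crops[0]))
cv2.imwrite('pics/crops.png',np.vstack([np.hstack(crops[:3]),np.hstack(crops[3:])]))
```

```text
A z pct [-0.0015  0.0037  0.013   0.0166  0.0188]
  th 0.003 438 (364.5, 233.0) 18.741764068603516 [ 0.4663 -0.3377  0.0169]
  th 0.007 271 (363.5190315246582, 232.9567470550537) 16.665273666381836 [ 0.4644 -0.3387  0.0244]
B z pct [-0.0024  0.0029  0.0052  0.0069  0.0088]
  th 0.003 379 (322.5, 280.5) 19.091981887817383 [ 0.3407 -0.2263  0.0126]
  th 0.007 77 (322.5, 280.5) 18.398468017578125 [ 0.3438 -0.2239  0.0432]
small z pct [-0.0021  0.0034  0.009   0.0124  0.0152]
  th 0.003 211 (294.5, 249.5) 12.747649192810059 [ 0.4248 -0.1521  0.0339]
  th 0.007 122 (294.59150314331055, 248.5653591156006) 9.718499183654785 [ 0.4267 -0.1524  0.0551]
star z pct [-0.0023  0.0041  0.0081  0.0114  0.0164]
  th 0.003 1341 (304.0, 181.5) 32.19093704223633 [ 0.6041 -0.1734  0.018 ]
  th 0.007 728 (303.5, 181.0) 30.10408592224121 [ 0.6037 -0.1731  0.0291]
[0.071  0.0736 0.0757 0.0783 0.0879 0.1258 1.3495]
shaft 81 [0.5646432  0.12012495 0.33082177] [0.63970116 0.23476183 1.34954887] [ 0.50010684 -0.16466447  0.10504081]
```

View pics/crops.png

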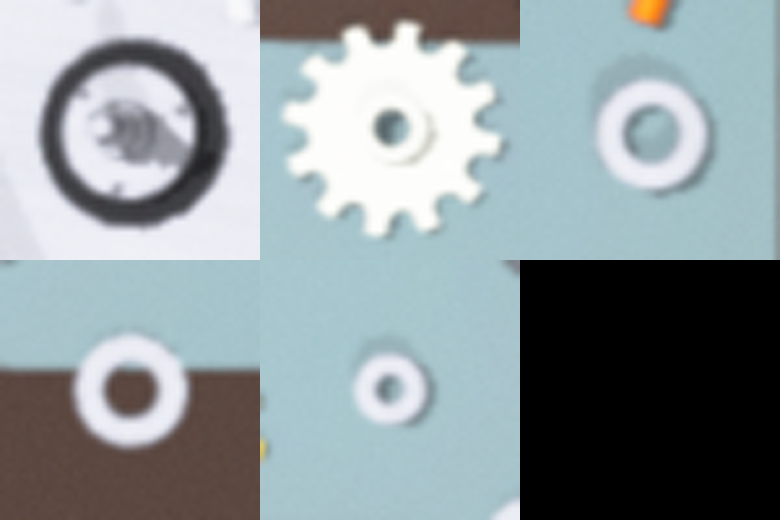

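The crops show that A at (365,234) casts a shadow and is 14 mm tall, so it is the spacer. B at (323,281) is the flat shim. The star is hub up, and the flange disc sits inside the dark annulus.

```bash
cat >> h.py <<'E'
def disc(im,n,u,v,r,z,thr):
    """outer contour circle centre of the bright blob near (u,v), on plane z"""
    S=8; p=cv2.resize(im[v-r:v+r,u-r:u+r],None,fx=S,fy=S,interpolation=cv2.INTER_CUBIC)
    g=thr(p).astype(np.uint8)
    cs,_=cv2.findContours(g,cv2.RETR_EXTERNAL,cv2.CHAIN_APPROX_NONE); c=max(cs,key=cv2.contourArea).reshape(-1,2)
    px=(c+.5)/S-.5+[u-r,v-r]; W=ray(n,px,z)[:,:2]
    A=np.c_[2*W,np.ones(len(W))]; s=np.linalg.lstsq(A,(W**2).sum(1),rcond=None)[0]
    rad=np.sqrt(s[2]+s[:2]@s[:2]); return s[:2].round(4),rad.round(4),np.std(np.linalg.norm(W-s[:2],axis=1)).round(4)
def go(xy,z,dyaw=0):
    """tool-axis shift from the present pose to the world target"""
    s=arm.observe(); y=s['tcp_rot'][2]; d=np.array([*xy,z])-s['eef_pos']
    return np.r_[d[0]*np.cos(y)+d[1]*np.sin(y), d[0]*np.sin(y)-d[1]*np.cos(y), -d[2]].round(4)
E
python3 - <<'E'
from h import *
im=cv2.imread('pics/top0.png')
mn=lambda t:(lambda p:(p.astype(int).min(2)>t)); rd=lambda t:(lambda p:p[...,2].astype(int)>t)
print('A',[disc(im,'top',365,234,16,.014,rd(t)) for t in (195,210)])
print('B',[disc(im,'top',323,281,16,.004,mn(t)) for t in (195,)])
print('small',[disc(im,'top',295,250,11,.010,rd(t)) for t in (195,210)])
print('star',[disc(im,'top',303,182,23,.007,rd(t)) for t in (210,)])
sc=cv2.imread('pics/scene0.png')
# flange: inner edge of the dark annulus (component touching shaft), and outer edge of annulus at deck height
def inner(p):
    g=(cv2.GaussianBlur(p,(9,9),0).max(2)<110).astype(np.uint8); n,l,st,_=cv2.connectedComponentsWithStats(g); k=1+st[1:,2].argmax(); return cv2.morphologyEx((l==k).astype(np.uint8),cv2.MORPH_OPEN,np.ones((9,9)))
print('annulus outer top',disc(im,'top',162,194,26,.0745,inner))
p=inner(cv2.resize(im[168:220,136:188],None,fx=8,fy=8,interpolation=cv2.INTER_CUBIC))
cs,h=cv2.findContours(p,cv2.RETR_CCOMP,cv2.CHAIN_APPROX_NONE)
ho=[c for c,hh in zip(cs,h[0]) if hh[3]>=0]; c=max(ho,key=cv2.contourArea).reshape(-1,2)
(e,ax,_)=cv2.fitEllipse(cv2.convexHull(c)); px=(np.array(e)+.5)/8-.5+[136,168]; print('flange px',px,np.array(ax)/8,ray('top',px,.084))
# nose end predicted
for z in (.084,.1305): print(z,proj('top',[*ray('top',px,.084)[0][:2],z]),proj('scene',[*ray('top',px,.084)[0][:2],z]))
cr=np.hstack([cv2.resize(im[172:216,140:184],(400,400),interpolation=cv2.INTER_CUBIC),cv2.resize(sc[135:179,383:427],(400,400),interpolation=cv2.INTER_CUBIC)]); cv2.imwrite('pics/shaft.png',cr)
a=np.array([.468,-.338]); print('go A',go(a,.06))
E
```

```text
A [(array([ 0.4643, -0.3387]), np.float64(0.0275), np.float64(0.0002)), (array([ 0.4642, -0.3388]), np.float64(0.0265), np.float64(0.0002))]
B [(array([ 0.3402, -0.2275]), np.float64(0.0276), np.float64(0.0004))]
small [(array([ 0.4232, -0.1507]), np.float64(0.0177), np.float64(0.0003)), (array([ 0.4232, -0.1508]), np.float64(0.0167), np.float64(0.0002))]
star [(array([ 0.6058, -0.1722]), np.float64(0.0495), np.float64(0.0047))]
annulus outer top (array([0.5657, 0.1878]), np.float64(0.0446), np.float64(0.0004))
flange px [161.00907135 193.84972954] [26.63500595 27.24375725] [[0.56586281 0.18837214 0.084     ]]
0.084 [[161.00907136 193.84972954]] [[405.64104921 155.03701023]]
0.1305 [[155.81282404 192.83582135]] [[407.95651577 144.65288303]]
go A [-0.5507 -0.7478  0.1702]
```

View pics/shaft.png

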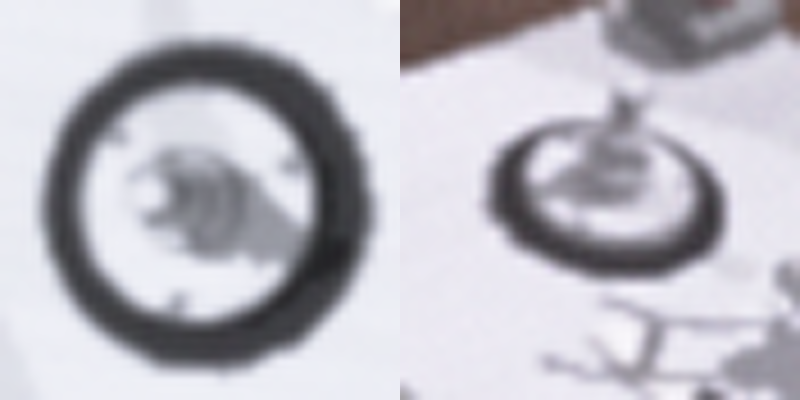

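```bash
cat > plan.py <<'E'
import sys
from h import *
# usage: plan.py x y z yaw [x y z yaw ...] : per-call final shifts from the present pose
s=arm.observe(); p=s['eef_pos'].copy(); y=s['tcp_rot'][2]
print('at',p.round(4),round(y,4),'gap',round(s['finger_gap'],3),'F',s['contact_force'].round(2),'t',round(s['t'],2))
a=list(map(float,sys.argv[1:]))
for k in range(0,len(a),4):
    d=np.array(a[k:k+3])-p; dy=(a[k+3]-y+np.pi)%(2*np.pi)-np.pi
    n=max(1,int(np.ceil(max(np.linalg.norm(d)/.2,abs(dy)/np.radians(40)-.02)))); print('goal',a[k:k+4])
    for i in range(n):
        e=d/n; print('  ',np.r_[e[0]*np.cos(y)+e[1]*np.sin(y), e[0]*np.sin(y)-e[1]*np.cos(y), -e[2]].round(4), round(-np.degrees(dy/n),2)); y+=dy/n
    p=p+d
E
python3 plan.py .4643 -.3388 .15 .785  .4643 -.3388 .05 .785
```

```text
at [0.1812 0.5453 0.2302] 2.8208 gap 1.002 F [ 0.04  0.64 -0.14] t 0.1
goal [0.4643, -0.3388, 0.15, 0.785]
   [-0.1095 -0.1499  0.016 ] 23.33
   [-0.1599 -0.0943  0.016 ] 23.33
   [-0.1842 -0.0233  0.016 ] 23.33
   [-0.1784  0.0516  0.016 ] 23.33
   [-0.1434  0.118   0.016 ] 23.33
goal [0.4643, -0.3388, 0.05, 0.785]
   [-0.  -0.   0.1] -0.0
```

>>> {"api": "send_rows", "payload": {"motion": [[-0.022,-0.03,0,4.7,75],[-0.044,-0.06,0,9.3,75],[-0.066,-0.09,0,14,75],[-0.088,-0.12,0,18.7,75],[-0.11,-0.15,0,23.3,75]], "newtons": 10}}

```text
t: 0.6
eef_pos: [0.2385, 0.367, 0.2306]
tcp_rot: [-3.141, 0.0, 2.411]
contact_force: [1.0, 0.2, 0.0]
finger_gap: 0.748
grip_force: 0.0
```

>>> {"api": "send_rows", "payload": {"motion": [[-0.032,-0.019,0,4.7,75],[-0.064,-0.038,0,9.3,75],[-0.096,-0.057,0,14,75],[-0.128,-0.075,0,18.7,75],[-0.16,-0.094,0,23.3,75]]}}

```text
t: 1.1
eef_pos: [0.2954, 0.1906, 0.2308]
tcp_rot: [3.142, 0.0, 2.005]
contact_force: [0.0, -0.5, 0.7]
finger_gap: 0.749
grip_force: 0.0
```

>>> {"api": "send_rows", "payload": {"motion": [[-0.037,-0.005,0.003,4.7,75],[-0.074,-0.009,0.006,9.3,75],[-0.11,-0.014,0.01,14,75],[-0.147,-0.019,0.013,18.7,75],[-0.184,-0.023,0.016,23.3,75]]}}

```text
t: 1.6
eef_pos: [0.3522, 0.0141, 0.2147]
tcp_rot: [3.142, -0.0, 1.597]
contact_force: [1.3, 0.3, -0.5]
finger_gap: 0.749
grip_force: 0.0
```

>>> {"api": "send_rows", "payload": {"motion": [[-0.036,0.01,0.003,4.7,75],[-0.071,0.02,0.006,9.3,75],[-0.107,0.031,0.01,14,75],[-0.143,0.041,0.013,18.7,75],[-0.178,0.052,0.016,23.3,75]]}}

```text
t: 2.1
eef_pos: [0.4096, -0.1624, 0.1985]
tcp_rot: [-3.141, -0.0, 1.19]
contact_force: [0.6, -0.4, 0.0]
finger_gap: 0.749
grip_force: 0.0
```

>>> {"api": "send_rows", "payload": {"motion": [[-0.029,0.024,0.003,4.7,75],[-0.057,0.047,0.006,9.3,75],[-0.086,0.071,0.01,14,75],[-0.115,0.094,0.013,18.7,75],[-0.143,0.118,0.016,23.3,75]]}}

```text
t: 2.6
eef_pos: [0.4667, -0.3385, 0.1822]
tcp_rot: [-3.14, 0.0, 0.784]
contact_force: [1.2, 0.1, 0.2]
finger_gap: 0.75
grip_force: 0.0
```

```bash
python3 plan.py .4643 -.3388 .07 .785  .4643 -.3388 .0195 .785
```

```text
at [ 0.4667 -0.3385  0.1822] 0.7837 gap 0.75 F [1.19 0.06 0.16] t 2.6
goal [0.4643, -0.3388, 0.07, 0.785]
   [-0.0019 -0.0015  0.1122] -0.07
goal [0.4643, -0.3388, 0.0195, 0.785]
   [0.     0.     0.0505] -0.0
```

>>> {"api": "send_rows", "payload": {"motion": [[-0.002,-0.001,0.04,0,75],[-0.002,-0.001,0.08,0,75],[-0.002,-0.001,0.12,0,75],[-0.002,-0.001,0.15,0,75],[-0.002,-0.001,0.1625,0,75]]}}

```text
t: 3.1
eef_pos: [0.4627, -0.3364, 0.0172]
tcp_rot: [-3.135, 0.001, 0.787]
contact_force: [-11.1, 9.2, 73.6]
finger_gap: 0.75
grip_force: 44.2
```

>>> {"api": "send_rows", "payload": {"motion": [[0,0,0,0,50],[0,0,0,0,50],[0,0,0,0,50],[0,0,0,0,50]]}}

```text
t: 3.5
eef_pos: [0.4649, -0.338, 0.0209]
tcp_rot: [3.141, -0.0, 0.788]
contact_force: [0.2, -1.2, -1.3]
finger_gap: 0.596
grip_force: 10.0
```

```bash
python3 plan.py .4643 -.3388 .0195 -.785
```

```text
at [ 0.4649 -0.338   0.0209] 0.7875 gap 0.596 F [ 0.2  -1.19 -1.26] t 3.5
goal [0.4643, -0.3388, 0.0195, -0.785]
   [-0.0003  0.      0.0005] 30.03
   [-0.0003  0.0002  0.0005] 30.03
   [-0.0001  0.0003  0.0005] 30.03
```

>>> {"api": "send_rows", "payload": {"motion": [[0,0,-0.001,0,74],[0,0,-0.001,6,74],[0,0,-0.001,14,74],[0,0,-0.001,22,74],[0,0,-0.001,30,74]]}}

```text
t: 4.0
eef_pos: [0.465, -0.3381, 0.022]
tcp_rot: [3.141, -0.001, 0.258]
contact_force: [-0.2, -0.8, 0.4]
finger_gap: 0.74
grip_force: 0.0
```

>>> {"api": "send_rows", "payload": {"motion": [[0,0,0,7,74],[0,0,0,14,74],[0,0,0,21,74],[0,0,0,26,74],[0,0,0,30,74]]}}

```text
t: 4.5
eef_pos: [0.465, -0.3381, 0.022]
tcp_rot: [3.141, -0.001, -0.263]
contact_force: [0.4, -0.1, 0.4]
finger_gap: 0.74
grip_force: 0.0
```

>>> {"api": "send_rows", "payload": {"motion": [[0,0,0,7,74],[0,0,0,14,74],[0,0,0,21,74],[0,0,0,26,74],[0,0,0,30,74]]}}

```text
t: 5.0
eef_pos: [0.465, -0.3381, 0.022]
tcp_rot: [-3.141, -0.001, -0.786]
contact_force: [-0.2, 0.1, 0.8]
finger_gap: 0.741
grip_force: 0.0
```

>>> {"api": "send_rows", "payload": {"motion": [[0,0,0,0,50],[0,0,0,0,50],[0,0,0,0,50],[0,0,0,0,50]], "newtons": 15}}

```text
t: 5.4
eef_pos: [0.4649, -0.338, 0.0218]
tcp_rot: [-3.142, -0.001, -0.783]
contact_force: [-0.3, -0.3, 3.2]
finger_gap: 0.596
grip_force: 15.0
```

```bash
python3 plan.py .4649 -.338 .18 -.785 .5657 .188 .18 .785
```

```text
at [ 0.4649 -0.338   0.0218] -0.7826 gap 0.596 F [-0.26 -0.3   3.17] t 5.4
goal [0.4649, -0.338, 0.18, -0.785]
   [-0.     -0.     -0.1582] 0.14
goal [0.5657, 0.188, 0.18, 0.785]
   [-0.1002 -0.1478 -0.    ] -29.98
   [-0.0129 -0.1781 -0.    ] -29.98
   [ 0.0778 -0.1607 -0.    ] -29.98
```

>>> {"api": "send_rows", "payload": {"motion": [[0,0,-0.025,0,50],[0,0,-0.06,0,50],[0,0,-0.1,0,50],[0,0,-0.14,0,50],[0,0,-0.158,0,50]]}}

```text
t: 5.9
eef_pos: [0.4659, -0.3387, 0.1831]
tcp_rot: [-3.141, -0.006, -0.783]
contact_force: [-0.8, 0.0, -2.1]
finger_gap: 0.598
grip_force: 15.0
```

>>> {"api": "send_rows", "payload": {"motion": [[-0.02,-0.03,0,-6,50],[-0.04,-0.059,0,-12,50],[-0.06,-0.089,0,-18,50],[-0.08,-0.118,0,-24,50],[-0.1,-0.148,0,-30,50]]}}

```text
t: 6.4
eef_pos: [0.4979, -0.1609, 0.179]
tcp_rot: [-3.141, 0.001, -0.255]
contact_force: [-0.1, -0.0, -2.4]
finger_gap: 0.594
grip_force: 15.0
```

>>> {"api": "send_rows", "payload": {"motion": [[-0.003,-0.036,0,-6,50],[-0.005,-0.071,0,-12,50],[-0.008,-0.107,0,-18,50],[-0.01,-0.142,0,-24,50],[-0.013,-0.178,0,-30,50]]}}

```text
t: 6.9
eef_pos: [0.5312, 0.0144, 0.179]
tcp_rot: [-3.141, 0.001, 0.269]
contact_force: [1.0, -0.3, -2.0]
finger_gap: 0.59
grip_force: 15.0
```

>>> {"api": "send_rows", "payload": {"motion": [[0.02,-0.041,0,-8,50],[0.04,-0.082,0,-16,50],[0.056,-0.115,0,-22,50],[0.07,-0.145,0,-27,50],[0.075,-0.155,0,-30,50]]}}

```text
t: 7.4
eef_pos: [0.5633, 0.1853, 0.1787]
tcp_rot: [-3.14, -0.0, 0.793]
contact_force: [0.3, -0.2, -1.7]
finger_gap: 0.595
grip_force: 15.0
```

```bash
python3 plan.py .5663 .1888 .18 .785
python3 - <<'E'
from h import *
im,d=vision.capture('top'); cv2.imwrite('pics/top1.png',im); sc,_=vision.capture('scene'); cv2.imwrite('pics/sc1.png',sc)
p=arm.observe()['eef_pos']; print(p)
a=proj('top',[.5663,.1888,.13])[0].astype(int); b=proj('scene',[.5663,.1888,.13])[0].astype(int)
f=lambda i,c:cv2.resize(i[c[1]-35:c[1]+35,c[0]-35:c[0]+35],(400,400),interpolation=cv2.INTER_CUBIC)
cv2.imwrite('pics/c1.png',np.hstack([f(im,a),f(sc,b)]))
E
```

```text
at [0.5633 0.1853 0.1787] 0.7935 gap 0.595 F [ 0.33 -0.2  -1.75] t 7.4
goal [0.5663, 0.1888, 0.18, 0.785]
   [ 0.0046 -0.0003 -0.0013] 0.49
[0.56312568 0.18385996 0.178626  ]
```

View pics/c1.png

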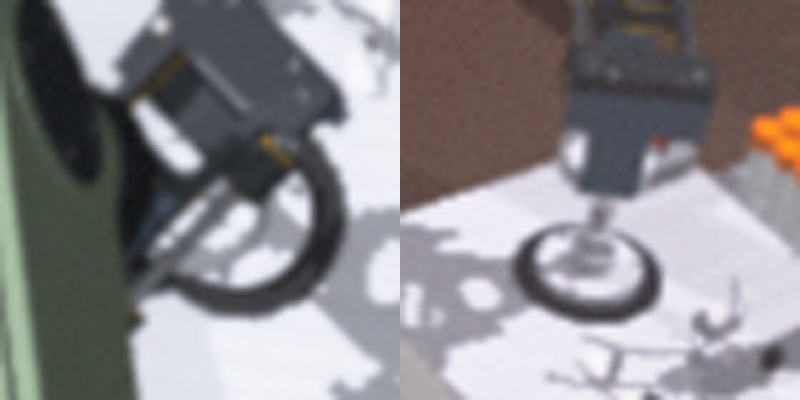

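The crops show the spacer held above the nose and roughly over the flange (scene crop, nose at about (600,210) below the gripper).

```bash
python3 plan.py .5663 .1888 .1785 .785 .5663 .1888 .121 .785
```

```text
at [0.5631 0.1839 0.1786] 0.7904 gap 0.599 F [-0.34 -0.32 -1.81] t 7.5
goal [0.5663, 0.1888, 0.1785, 0.785]
   [ 0.0057 -0.0012  0.0001] 0.31
goal [0.5663, 0.1888, 0.121, 0.785]
   [0.     0.     0.0575] -0.0
```

>>> {"api": "send_rows", "payload": {"motion": [[0.003,-0.001,0,0,50],[0.0055,-0.001,0,0,50],[0.0055,-0.001,0.01,0,50],[0.0055,-0.001,0.025,0,50],[0.0055,-0.001,0.035,0,50]]}}

```text
t: 8.0
eef_pos: [0.5659, 0.1858, 0.143]
tcp_rot: [-3.141, 0.002, 0.786]
contact_force: [0.0, 0.8, -1.9]
finger_gap: 0.596
grip_force: 15.0
```

>>> {"api": "send_rows", "payload": {"motion": [[0,0,0.006,0,50],[0,0,0.012,0,50],[0,0,0.017,0,50],[0,0,0.02,0,50],[0,0,0.02,0,50]]}}

```text
t: 8.5
eef_pos: [0.5665, 0.1867, 0.1242]
tcp_rot: [-3.141, 0.0, 0.788]
contact_force: [0.6, 0.1, -2.0]
finger_gap: 0.591
grip_force: 15.0
```

```bash
python3 plan.py .5663 .1888 .121 .785
```

```text
at [0.5665 0.1867 0.1242] 0.7875 gap 0.591 F [ 0.63  0.07 -2.04] t 8.5
goal [0.5663, 0.1888, 0.121, 0.785]
   [ 0.0014 -0.0016  0.0032] 0.14
```

>>> {"api": "send_rows", "payload": {"motion": [[0.0014,-0.0016,0.001,0,50],[0.0014,-0.0016,0.003,0,50],[0.0014,-0.0016,0.005,0,50],[0.0014,-0.0016,0.006,0,50],[0.0014,-0.0016,0.006,0,50]]}}

```text
t: 9.0
eef_pos: [0.5664, 0.1888, 0.1183]
tcp_rot: [-3.141, 0.0, 0.787]
contact_force: [0.6, 0.2, -1.1]
finger_gap: 0.596
grip_force: 15.0
```

>>> {"api": "send_rows", "payload": {"motion": [[0,0,0.001,0,50],[0,0,0.002,0,50],[0,0,0.003,0,50],[0,0,0.003,0,50]]}}

```text
t: 9.4
eef_pos: [0.5663, 0.1892, 0.1158]
tcp_rot: [-3.141, -0.001, 0.787]
contact_force: [-1.1, 1.8, 0.7]
finger_gap: 0.598
grip_force: 15.0
```

```bash
python3 plan.py .5663 .1888 .1058 .785; python3 -c "
from h import *
print(arm.observe()['ft_torque'])"
```

```text
at [0.5663 0.1892 0.1158] 0.7873 gap 0.598 F [-1.13  1.77  0.7 ] t 9.4
goal [0.5663, 0.1888, 0.1058, 0.785]
   [-0.0003  0.0003  0.01  ] 0.13
[0.1696509  0.40429355 0.04778162]
```

>>> {"api": "send_rows", "payload": {"motion": [[0,-0.0005,0,0,50],[0,-0.0005,0.001,0,50],[0,-0.0005,0.002,0,50],[0,-0.0005,0.002,0,50]]}}

```text
t: 9.8
eef_pos: [0.5656, 0.1896, 0.113]
tcp_rot: [-3.14, 0.0, 0.787]
contact_force: [-2.1, 3.6, 0.1]
finger_gap: 0.593
grip_force: 15.0
```

>>> {"api": "send_rows", "payload": {"motion": [[0,-0.0006,0,0,50],[0,-0.0006,0.001,0,50],[0,-0.0006,0.002,0,50],[0,-0.0006,0.003,0,50],[0,-0.0006,0.003,0,50]]}}

```text
t: 10.3
eef_pos: [0.5656, 0.1896, 0.1102]
tcp_rot: [-3.141, 0.0, 0.787]
contact_force: [-1.6, 3.0, -0.1]
finger_gap: 0.595
grip_force: 15.0
```

>>> {"api": "send_rows", "payload": {"motion": [[0.0003,-0.0007,0,0,50],[0.0003,-0.0007,0.001,0,50],[0.0003,-0.0007,0.002,0,50],[0.0003,-0.0007,0.003,0,50],[0.0003,-0.0007,0.003,0,50]]}}

```text
t: 10.8
eef_pos: [0.5654, 0.1901, 0.1072]
tcp_rot: [3.141, 0.0, 0.787]
contact_force: [0.2, 0.1, -0.6]
finger_gap: 0.594
grip_force: 15.0
```

>>> {"api": "send_rows", "payload": {"motion": [[0,0,0.0005,0,50],[0,0,0.001,0,50],[0,0,0.001,0,50]]}}

```text
t: 11.1
eef_pos: [0.5654, 0.1903, 0.1064]
tcp_rot: [-3.142, -0.0, 0.788]
contact_force: [0.1, 0.8, -1.9]
finger_gap: 0.591
grip_force: 15.0
```

>>> {"api": "send_rows", "payload": {"motion": [[0,0,0,0,70],[0,0,0,0,76],[0,0,-0.005,0,76],[0,0,-0.02,0,76],[0,0,-0.045,0,76]]}}

```text
t: 11.6
eef_pos: [0.5645, 0.19, 0.151]
tcp_rot: [-3.14, 0.003, 0.787]
contact_force: [-0.1, -0.4, 0.4]
finger_gap: 0.76
grip_force: 0.0
```

>>> {"api": "send_rows", "payload": {"motion": [[0,0,-0.02,0,60],[0,0,-0.04,0,60],[0,0,-0.05,0,60]]}}

```text
t: 11.9
eef_pos: [0.5663, 0.1907, 0.204]
tcp_rot: [3.14, -0.004, 0.787]
contact_force: [0.3, -0.4, 0.4]
finger_gap: 0.602
grip_force: 0.0
```

```bash
python3 - <<'E'
from h import *
C=cloud('top',np.load('top0.npy')); P=C[100:260,60:230].reshape(-1,3); P=P[(P[:,2]>.11)&(P[:,2]<.3)]
d=P[:,:2]-[.5654,.1902]; r=np.linalg.norm(d,axis=1); k=r>.05
print('high things: n',k.sum(),'min r',r[k].min(), 'angle pct',np.degrees(np.percentile(np.arctan2(d[k,1],d[k,0]),[2,25,50,75,98])).round())
for lo in (.05,.09,.13,.17):
    q=k&(r>lo)&(r<lo+.04)
    if q.sum(): print(lo,q.sum(),np.degrees(np.percentile(np.arctan2(d[q,1],d[q,0]),[5,50,95])).round(),np.percentile(P[q,2],[5,50,95]).round(3))
im=cv2.imread('pics/top0.png'); S=8;u,v,r=303,182,25
p=cv2.resize(im[v-r:v+r,u-r:u+r],None,fx=S,fy=S,interpolation=cv2.INTER_CUBIC); g=(p[...,2]>200).astype(np.uint8)
cs,h=cv2.findContours(g,cv2.RETR_CCOMP,cv2.CHAIN_APPROX_NONE)
o=max([c for c,hh in zip(cs,h[0]) if hh[3]<0],key=cv2.contourArea).reshape(-1,2)
W=ray('top',(o+.5)/S-.5+[u-r,v-r],.007)[:,:2]
c,rad=cv2.minEnclosingCircle(W.astype(np.float32)*1000); print('star enc',np.array(c)/1000,rad)
c=np.array(c)/1000; e=W-c; th=np.arctan2(e[:,1],e[:,0]); R=np.hypot(*e.T)
print('area centroid',ray('top',(lambda m:[[ (m['m10']/m['m00']+.5)/S-.5+u-r,(m['m01']/m['m00']+.5)/S-.5+v-r]])(cv2.moments(o)),.007))
z=(( (R.max()-R)*np.exp(12j*th)).sum()); print('pocket phase deg (mod 30)',np.degrees(np.angle(z))/12)
hs=[c2.reshape(-1,2) for c2,hh in zip(cs,h[0]) if hh[3]>=0 and cv2.contourArea(c2)>200]
for c2 in hs:
    m=cv2.moments(c2); print('bore',ray('top',[[(m['m10']/m['m00']+.5)/S-.5+u-r,(m['m01']/m['m00']+.5)/S-.5+v-r]],.012),m['m00'])
E
python3 plan.py .6064 -.1714 .17 .785
```

```text
high things: n 896 min r 0.09751485020578753 angle pct [ 22.  29.  42.  54. 123.]
0.09 110 [112. 118. 124.] [0.111 0.113 0.117]
0.13 355 [23. 28. 94.] [0.111 0.202 0.229]
0.17 239 [27. 41. 91.] [0.111 0.197 0.206]
star enc [ 0.60628119 -0.17205869] 56.922080993652344
area centroid [[ 0.60562682 -0.17204294  0.007     ]]
pocket phase deg (mod 30) 6.4105314172717405
bore [[ 0.60625883 -0.1721565   0.012     ]] 2646.0
at [0.5663 0.1907 0.204 ] 0.7875 gap 0.602 F [ 0.29 -0.42  0.36] t 11.9
goal [0.6064, -0.1714, 0.17, 0.785]
   [-0.1141  0.1419  0.017 ] 0.07
   [-0.1139  0.1421  0.017 ] 0.07
```

>>> {"api": "send_rows", "payload": {"motion": [[-0.022,0.028,0.003,0,55],[-0.046,0.057,0.007,0,55],[-0.068,0.085,0.01,0,55],[-0.091,0.113,0.013,0,55],[-0.114,0.142,0.017,0,55]]}}

```text
t: 12.4
eef_pos: [0.5854, 0.008, 0.1843]
tcp_rot: [-3.142, -0.0, 0.788]
contact_force: [0.6, -0.5, 0.8]
finger_gap: 0.549
grip_force: 0.0
```

>>> {"api": "send_rows", "payload": {"motion": [[-0.03,0.037,0.003,0,55],[-0.06,0.075,0.007,0,55],[-0.09,0.112,0.01,0,55],[-0.11,0.137,0.013,0,55],[-0.114,0.142,0.017,0,55]]}}

```text
t: 12.9
eef_pos: [0.6058, -0.1753, 0.167]
tcp_rot: [3.141, 0.0, 0.784]
contact_force: [-0.0, -0.2, -1.1]
finger_gap: 0.552
grip_force: 0.0
```

```bash
python3 plan.py .606 -.1712 .05 .785 .606 -.1712 .0275 .785
```

```text
at [ 0.6058 -0.1753  0.167 ] 0.7836 gap 0.552 F [-0.04 -0.21 -1.05] t 12.9
goal [0.606, -0.1712, 0.05, 0.785]
   [ 0.003  -0.0028  0.117 ] -0.08
goal [0.606, -0.1712, 0.0275, 0.785]
   [0.     0.     0.0225] -0.0
```

>>> {"api": "send_rows", "payload": {"motion": [[0.002,-0.002,0.035,0,55],[0.002,-0.002,0.07,0,55],[0.002,-0.002,0.1,0,55],[0.002,-0.002,0.113,0,55],[0.002,-0.002,0.118,0,55]]}}

```text
t: 13.4
eef_pos: [0.605, -0.1678, 0.0481]
tcp_rot: [-3.139, 0.001, 0.788]
contact_force: [0.5, -0.3, 0.8]
finger_gap: 0.552
grip_force: 0.0
```

>>> {"api": "send_rows", "payload": {"motion": [[0,0,0.003,0,55],[0,0,0.008,0,55],[0,0,0.013,0,55],[0,0,0.016,0,55],[0,0,0.016,0,55]]}}

```text
t: 13.9
eef_pos: [0.6056, -0.1688, 0.0333]
tcp_rot: [-3.141, 0.0, 0.787]
contact_force: [-0.7, -0.4, -0.0]
finger_gap: 0.551
grip_force: 0.0
```

```bash
python3 plan.py .606 -.1712 .0275 .785
```

```text
at [ 0.6056 -0.1688  0.0333] 0.7874 gap 0.551 F [-0.74 -0.43 -0.03] t 13.9
goal [0.606, -0.1712, 0.0275, 0.785]
   [-0.0014  0.002   0.0058] 0.14
```

>>> {"api": "send_rows", "payload": {"motion": [[-0.0014,0.002,0.002,0,55],[-0.0014,0.002,0.004,0,55],[-0.0014,0.002,0.006,0,55],[-0.0014,0.002,0.006,0,35],[-0.0014,0.002,0.006,0,30]], "newtons": 8}}

```text
t: 14.4
eef_pos: [0.6061, -0.1711, 0.0273]
tcp_rot: [-3.141, 0.0, 0.787]
contact_force: [-0.3, 0.0, -0.8]
finger_gap: 0.406
grip_force: 0.2
```

>>> {"api": "send_rows", "payload": {"motion": [[0,0,0,0,30],[0,0,0,0,30],[0,0,0,0,30]]}}

```text
t: 14.7
eef_pos: [0.6061, -0.1711, 0.0274]
tcp_rot: [-3.141, -0.0, 0.788]
contact_force: [0.2, 0.6, 0.1]
finger_gap: 0.374
grip_force: 8.0
```

>>> {"api": "send_rows", "payload": {"motion": [[0,0,0,0,55],[0,0,0,-6,55],[0,0,0,-14,55],[0,0,0,-22,55],[0,0,0,-30,55]]}}

```text
t: 15.2
eef_pos: [0.6063, -0.1712, 0.0276]
tcp_rot: [3.141, -0.0, 1.317]
contact_force: [0.6, -0.2, -0.2]
finger_gap: 0.551
grip_force: 0.0
```

>>> {"api": "send_rows", "payload": {"motion": [[0,0,0,-8,55],[0,0,0,-16,55],[0,0,0,-24,55],[0,0,0,-32,55],[0,0,0,-40,55]]}}

```text
t: 15.7
eef_pos: [0.6063, -0.1712, 0.0276]
tcp_rot: [3.141, 0.0, 2.015]
contact_force: [-0.1, 0.0, -0.1]
finger_gap: 0.553
grip_force: 0.0
```

>>> {"api": "send_rows", "payload": {"motion": [[0,0,0,-8,55],[0,0,0,-16,55],[0,0,0,-20,55],[0,0,0,-20,35],[0,0,0,-20,30]]}}

```text
t: 16.2
eef_pos: [0.6063, -0.1712, 0.0275]
tcp_rot: [3.141, 0.0, 2.357]
contact_force: [-0.6, 0.5, 0.6]
finger_gap: 0.406
grip_force: 0.0
```

>>> {"api": "send_rows", "payload": {"motion": [[0,0,0,0,30],[0,0,0,0,30],[0,0,0,0,30]], "newtons": 20}}

```text
t: 16.5
eef_pos: [0.6062, -0.1712, 0.0275]
tcp_rot: [3.141, 0.0, 2.358]
contact_force: [0.1, -0.7, 1.3]
finger_gap: 0.369
grip_force: 20.0
```

```bash
python3 plan.py .606 -.1712 .19 2.356 .5653 .1902 .19 2.356
python3 - <<'E'
from h import *
im,d=vision.capture('top'); sc,_=vision.capture('scene'); cv2.imwrite('pics/t2.png',im); cv2.imwrite('pics/s2.png',sc)
f=lambda i,c:cv2.resize(i[c[1]-25:c[1]+25,c[0]-25:c[0]+25],(380,380),interpolation=cv2.INTER_CUBIC)
cv2.imwrite('pics/c2.png',np.hstack([f(im,(160,194)),f(sc,(407,152))]))
E
```

```text
at [ 0.6062 -0.1712  0.0275] 2.3579 gap 0.369 F [ 0.14 -0.71  1.34] t 16.5
goal [0.606, -0.1712, 0.19, 2.356]
   [ 0.0002 -0.0002 -0.1625] 0.11
goal [0.5653, 0.1902, 0.19, 2.356]
   [ 0.1422  0.1134 -0.    ] -0.0
   [ 0.1422  0.1134 -0.    ] -0.0
```

View pics/c2.png

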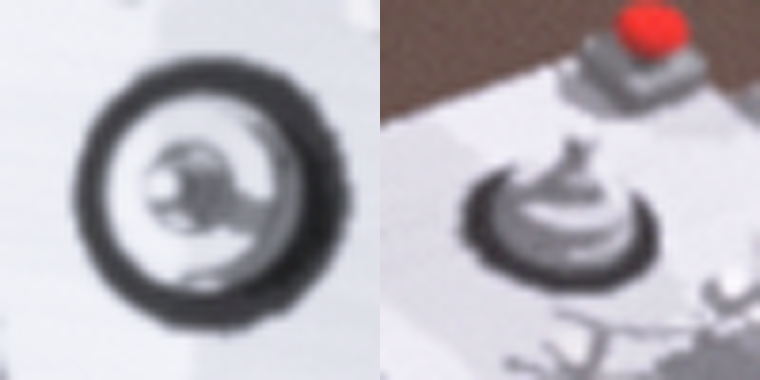

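The crop shows the spacer lying on the flange around the shaft. The pin cannot be made out, so I will find it by feel.

>>> {"api": "send_rows", "payload": {"motion": [[0,0,-0.015,0,30],[0,0,-0.05,0,30],[0,0,-0.095,0,30],[0,0,-0.135,0,30],[0,0,-0.162,0,30]]}}

```text
t: 17.1
eef_pos: [0.6068, -0.1714, 0.1925]
tcp_rot: [3.14, 0.003, 2.358]
contact_force: [0.1, -0.1, -1.8]
finger_gap: 0.37
grip_force: 20.0
```

>>> {"api": "send_rows", "payload": {"motion": [[0.024,0.019,0,0,30],[0.051,0.041,0,0,30],[0.081,0.065,0,0,30],[0.111,0.089,0,0,30],[0.142,0.113,0,0,30]]}}

```text
t: 17.6
eef_pos: [0.5847, 0.0104, 0.1892]
tcp_rot: [-3.141, -0.0, 2.358]
contact_force: [0.1, 0.8, -0.7]
finger_gap: 0.365
grip_force: 20.0
```

>>> {"api": "send_rows", "payload": {"motion": [[0.035,0.028,0,0,30],[0.07,0.056,0,0,30],[0.105,0.084,0,0,30],[0.13,0.104,0,0,30],[0.142,0.113,0,0,30]]}}

```text
t: 18.1
eef_pos: [0.5636, 0.1921, 0.1891]
tcp_rot: [-3.141, -0.001, 2.361]
contact_force: [1.2, -1.1, -1.8]
finger_gap: 0.366
grip_force: 20.0
```

>>> {"api": "send_rows", "payload": {"motion": [[0,0,0,0,30],[0,0,0,0,30]]}}

```text
t: 18.3
eef_pos: [0.5644, 0.1884, 0.1892]
tcp_rot: [-3.141, 0.001, 2.358]
contact_force: [-0.4, 0.0, -1.6]
finger_gap: 0.364
grip_force: 20.0
```

```bash
python3 plan.py .5653 .1902 .145 2.356
```

```text
at [0.5644 0.1884 0.1892] 2.3584 gap 0.364 F [-0.44  0.02 -1.56] t 18.3
goal [0.5653, 0.1902, 0.145, 2.356]
   [0.0006 0.0019 0.0442] 0.13
```

>>> {"api": "send_rows", "payload": {"motion": [[0.0006,0.0019,0,0,30],[0.0006,0.0019,0.01,0,30],[0.0006,0.0019,0.024,0,30],[0.0006,0.0019,0.036,0,30],[0.0006,0.0019,0.044,0,30]]}}

```text
t: 18.8
eef_pos: [0.5648, 0.1903, 0.1438]
tcp_rot: [-3.14, -0.001, 2.357]
contact_force: [1.2, 0.0, -1.2]
finger_gap: 0.368
grip_force: 20.0
```

>>> {"api": "send_rows", "payload": {"motion": [[0,0,0.001,0,30],[0,0,0.0015,0,30],[0,0,0.0015,0,30]]}}

```text
t: 19.1
eef_pos: [0.5657, 0.1912, 0.1444]
tcp_rot: [3.141, 0.0, 2.358]
contact_force: [-1.4, -0.0, -0.8]
finger_gap: 0.364
grip_force: 20.0
```

```bash
python3 plan.py .5653 .1902 .138 2.356
```

```text
at [0.5657 0.1912 0.1444] 2.3582 gap 0.364 F [-1.44 -0.01 -0.81] t 19.1
goal [0.5653, 0.1902, 0.138, 2.356]
   [-0.0004 -0.001   0.0064] 0.13
```

>>> {"api": "send_rows", "payload": {"motion": [[-0.0004,-0.001,0,0,30],[-0.0004,-0.001,0.002,0,30],[-0.0004,-0.001,0.004,0,30],[-0.0004,-0.001,0.005,0,30],[-0.0004,-0.001,0.005,0,30]]}}

```text
t: 19.6
eef_pos: [0.5647, 0.1901, 0.1387]
tcp_rot: [-3.141, -0.0, 2.358]
contact_force: [-0.9, -0.4, -0.6]
finger_gap: 0.366
grip_force: 20.0
```

>>> {"api": "send_rows", "payload": {"motion": [[0,0,0.001,0,30],[0,0,0.002,0,30],[0,0,0.002,0,30]]}}

```text
t: 19.9
eef_pos: [0.5648, 0.1901, 0.1368]
tcp_rot: [-3.141, -0.0, 2.358]
contact_force: [-0.2, -0.5, -1.6]
finger_gap: 0.367
grip_force: 20.0
```

>>> {"api": "send_rows", "payload": {"motion": [[0,0,0.001,0,30],[0,0,0.002,0,30],[0,0,0.003,0,30],[0,0,0.003,0,30]]}}

```text
t: 20.3
eef_pos: [0.5648, 0.1901, 0.1338]
tcp_rot: [-3.141, -0.0, 2.358]
contact_force: [1.0, -0.4, -1.1]
finger_gap: 0.37
grip_force: 20.0
```

>>> {"api": "send_rows", "payload": {"motion": [[0,0,0.001,0,30],[0,0,0.002,0,30],[0,0,0.003,0,30],[0,0,0.003,0,30]]}}

```text
t: 20.7
eef_pos: [0.5648, 0.1901, 0.1308]
tcp_rot: [-3.141, -0.0, 2.358]
contact_force: [-0.3, 0.9, -1.0]
finger_gap: 0.366
grip_force: 20.0
```

>>> {"api": "send_rows", "payload": {"motion": [[0,0,0.0005,0,30],[0,0,0.001,0,30],[0,0,0.0015,0,30],[0,0,0.002,0,30],[0,0,0.002,0,30]]}}

```text
t: 21.2
eef_pos: [0.565, 0.1901, 0.1294]
tcp_rot: [3.141, 0.0, 2.358]
contact_force: [-1.5, -0.7, 2.4]
finger_gap: 0.364
grip_force: 20.0
```

>>> {"api": "send_rows", "payload": {"motion": [[0,0,0.0005,2,30],[0,0,0.0005,4,30],[0,0,0.0005,6,30],[0,0,0.0005,8,30],[0,0,0.0005,8,30]], "newtons": 12}}

```text
t: 21.7
eef_pos: [0.5653, 0.1903, 0.1293]
tcp_rot: [3.14, 0.0, 2.219]
contact_force: [-1.0, -0.4, 5.3]
finger_gap: 0.372
grip_force: 12.0
```

>>> {"api": "send_rows", "payload": {"motion": [[0,0,0,2,30],[0,0,0,4,30],[0,0,0,6,30],[0,0,0,8,30],[0,0,0,8,30]]}}

```text
t: 22.2
eef_pos: [0.5654, 0.19, 0.1292]
tcp_rot: [3.14, 0.001, 2.08]
contact_force: [-0.5, 0.3, 5.7]
finger_gap: 0.372
grip_force: 12.0
```

>>> {"api": "send_rows", "payload": {"motion": [[0,0,0,2,30],[0,0,0,4,30],[0,0,0,6,30],[0,0,0,8,30],[0,0,0,8,30]]}}

```text
t: 22.7
eef_pos: [0.5653, 0.19, 0.1292]
tcp_rot: [3.14, 0.001, 1.94]
contact_force: [-0.7, -0.6, 5.1]
finger_gap: 0.37
grip_force: 12.0
```

>>> {"api": "send_rows", "payload": {"motion": [[0,0,0,2,30],[0,0,0,4,30],[0,0,0,6,30],[0,0,0,8,30],[0,0,0,8,30]]}}

```text
t: 23.2
eef_pos: [0.5651, 0.19, 0.1289]
tcp_rot: [3.141, 0.0, 1.801]
contact_force: [-0.7, 0.1, 3.5]
finger_gap: 0.374
grip_force: 12.0
```

>>> {"api": "send_rows", "payload": {"motion": [[0,0,0,2,30],[0,0,0,4,30],[0,0,0,6,30],[0,0,0,6,30]]}}

```text
t: 23.6
eef_pos: [0.5647, 0.1901, 0.1278]
tcp_rot: [-3.141, -0.0, 1.696]
contact_force: [-0.6, 0.6, -1.6]
finger_gap: 0.37
grip_force: 12.0
```

>>> {"api": "send_rows", "payload": {"motion": [[0,0,0.0005,1,30],[0,0,0.001,1,30],[0,0,0.0015,1,30],[0,0,0.002,1,30],[0,0,0.002,1,30]]}}

```text
t: 24.1
eef_pos: [0.5648, 0.1901, 0.1263]
tcp_rot: [-3.141, -0.0, 1.678]
contact_force: [-0.4, 0.1, -0.7]
finger_gap: 0.372
grip_force: 12.0
```

>>> {"api": "send_rows", "payload": {"motion": [[0,0,0.0005,0,30],[0,0,0.001,0,30],[0,0,0.001,0,30]]}}

```text
t: 24.4
eef_pos: [0.5649, 0.1902, 0.1255]
tcp_rot: [3.141, -0.0, 1.678]
contact_force: [0.1, 0.0, -0.7]
finger_gap: 0.374
grip_force: 12.0
```

>>> {"api": "send_rows", "payload": {"motion": [[0,0,0.0006,0,30],[0,0,0.0006,0,30],[0,0,0.0006,0,45],[0,0,0.0006,0,55],[0,0,0.0006,0,55]]}}

```text
t: 24.9
eef_pos: [0.5649, 0.1901, 0.1246]
tcp_rot: [-3.141, -0.0, 1.678]
contact_force: [-0.3, -0.3, -0.3]
finger_gap: 0.544
grip_force: 0.0
```

>>> {"api": "send_rows", "payload": {"motion": [[0,0,-0.01,0,55],[0,0,-0.03,0,55],[0,0,-0.055,0,55],[0,0,-0.07,0,55],[0,0,-0.075,0,55]]}}

```text
t: 25.4
eef_pos: [0.566, 0.1905, 0.2025]
tcp_rot: [3.137, -0.001, 1.678]
contact_force: [0.1, -0.5, 0.5]
finger_gap: 0.552
grip_force: 0.0
```

```bash
python3 plan.py .4234 -.1502 .12 .785
```

```text
at [0.566  0.1905 0.2025] 1.6776 gap 0.552 F [ 0.13 -0.53  0.47] t 25.4
goal [0.4234, -0.1502, 0.12, 0.785]
   [-0.1618 -0.089   0.0413] 25.57
   [-0.1843 -0.0105  0.0413] 25.57
```

>>> {"api": "send_rows", "payload": {"motion": [[-0.027,-0.015,0,5,55],[-0.06,-0.033,0,10,55],[-0.094,-0.052,0,15,55],[-0.128,-0.07,0.005,20,55],[-0.162,-0.089,0.01,25.6,55]]}}

```text
t: 25.9
eef_pos: [0.4928, 0.0184, 0.1895]
tcp_rot: [-3.142, 0.0, 1.228]
contact_force: [-0.3, -0.4, 0.5]
finger_gap: 0.551
grip_force: 0.0
```

>>> {"api": "send_rows", "payload": {"motion": [[-0.045,-0.0025,0.02,6,55],[-0.09,-0.005,0.04,12,55],[-0.135,-0.008,0.055,18,55],[-0.168,-0.0095,0.065,23,55],[-0.182,-0.0105,0.07,25.6,55]]}}

```text
t: 26.4
eef_pos: [0.4209, -0.1504, 0.1187]
tcp_rot: [-3.139, 0.002, 0.779]
contact_force: [-0.8, -0.2, -0.3]
finger_gap: 0.549
grip_force: 0.0
```

>>> {"api": "send_rows", "payload": {"motion": [[0,0,0.015,0,55],[0,0,0.035,0,55],[0,0,0.05,0,55],[0,0,0.055,0,55],[0,0,0.055,0,55]]}}

```text
t: 26.9
eef_pos: [0.4226, -0.1483, 0.0643]
tcp_rot: [-3.14, 0.001, 0.784]
contact_force: [0.2, -0.9, 0.1]
finger_gap: 0.551
grip_force: 0.0
```

```bash
python3 plan.py .4234 -.1502 .0205 .785;  python3 - <<'E'
from h import *
sc,_=vision.capture('scene'); im,d=vision.capture('top')
f=lambda i,c,r=35:cv2.resize(i[c[1]-r:c[1]+r,c[0]-r:c[0]+r],(380,380),interpolation=cv2.INTER_CUBIC)
cv2.imwrite('pics/c3.png',np.hstack([f(im,(160,194)),f(sc,(407,152))]))
E
```

```text
at [ 0.4226 -0.1483  0.0643] 0.7841 gap 0.551 F [ 0.24 -0.88  0.09] t 26.9
goal [0.4234, -0.1502, 0.0205, 0.785]
   [-0.0008  0.0019  0.0438] -0.05
```

View pics/c3.png

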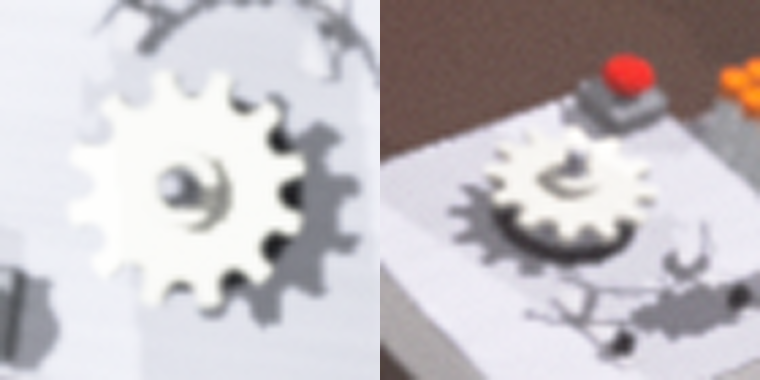

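The star wheel lies flat on the spacer with the nose standing up through it (left crop, about (178,187)). Next is the small ring, again gripped twice to centre it.

>>> {"api": "send_rows", "payload": {"motion": [[-0.0008,0.0019,0.015,0,55],[-0.0008,0.0019,0.028,0,55],[-0.0008,0.0019,0.037,0,55],[-0.0008,0.0019,0.042,0,55],[-0.0008,0.0019,0.0435,0,55]], "newtons": 8}}

```text
t: 27.5
eef_pos: [0.4239, -0.1504, 0.0212]
tcp_rot: [-3.141, -0.0, 0.784]
contact_force: [-0.8, 1.1, -0.8]
finger_gap: 0.548
grip_force: 0.0
```

>>> {"api": "send_rows", "payload": {"motion": [[0,0,0,0,55],[0,0,0,0,35],[0,0,0,0,30],[0,0,0,0,30],[0,0,0,0,30]]}}

```text
t: 28.0
eef_pos: [0.424, -0.1504, 0.0216]
tcp_rot: [3.141, -0.0, 0.784]
contact_force: [0.4, 0.1, 2.2]
finger_gap: 0.373
grip_force: 8.0
```

>>> {"api": "send_rows", "payload": {"motion": [[0,0,0,0,55],[0,0,0,-6,55],[0,0,0,-14,55],[0,0,0,-22,55],[0,0,0,-30,55]]}}

```text
t: 28.5
eef_pos: [0.4238, -0.1505, 0.0212]
tcp_rot: [3.142, -0.0, 1.313]
contact_force: [-0.1, 0.3, -0.7]
finger_gap: 0.551
grip_force: 0.0
```

>>> {"api": "send_rows", "payload": {"motion": [[0,0,0,-8,55],[0,0,0,-16,55],[0,0,0,-24,55],[0,0,0,-32,55],[0,0,0,-40,55]]}}

```text
t: 29.0
eef_pos: [0.4239, -0.1505, 0.0213]
tcp_rot: [3.142, 0.0, 2.011]
contact_force: [-0.1, 1.0, 0.2]
finger_gap: 0.55
grip_force: 0.0
```

>>> {"api": "send_rows", "payload": {"motion": [[0,0,0,-8,55],[0,0,0,-16,55],[0,0,0,-20,55],[0,0,0,-20,35],[0,0,0,-20,30]]}}

```text
t: 29.5
eef_pos: [0.4238, -0.1504, 0.0213]
tcp_rot: [3.142, -0.0, 2.353]
contact_force: [-0.3, -0.8, -0.2]
finger_gap: 0.405
grip_force: 0.0
```

>>> {"api": "send_rows", "payload": {"motion": [[0,0,0,0,30],[0,0,0,0,30],[0,0,0,0,30]], "newtons": 35}}

```text
t: 29.8
eef_pos: [0.4238, -0.1504, 0.0213]
tcp_rot: [3.142, -0.0, 2.354]
contact_force: [0.0, 0.2, -0.2]
finger_gap: 0.363
grip_force: 35.0
```

```bash
python3 plan.py .4234 -.1502 .18 2.356 .5652 .1902 .18 2.356
```

```text
at [ 0.4238 -0.1504  0.0213] 2.3545 gap 0.363 F [ 0.01  0.23 -0.16] t 29.8
goal [0.4234, -0.1502, 0.18, 2.356]
   [ 0.0004 -0.0002 -0.1587] -0.09
goal [0.5652, 0.1902, 0.18, 2.356]
   [ 0.0702  0.1705 -0.    ] -0.0
   [ 0.0702  0.1705 -0.    ] -0.0
```

>>> {"api": "send_rows", "payload": {"motion": [[0,0,-0.015,0,30],[0,0,-0.05,0,30],[0,0,-0.095,0,30],[0,0,-0.135,0,30],[0,0,-0.16,0,30]]}}

```text
t: 30.3
eef_pos: [0.4247, -0.1507, 0.1844]
tcp_rot: [3.14, 0.004, 2.354]
contact_force: [0.1, -0.0, -0.7]
finger_gap: 0.36
grip_force: 35.0
```

>>> {"api": "send_rows", "payload": {"motion": [[0.012,0.029,0,0,30],[0.026,0.063,0,0,30],[0.04,0.098,0,0,30],[0.055,0.134,0,0,30],[0.07,0.17,0,0,30]]}}

```text
t: 30.8
eef_pos: [0.4949, 0.0206, 0.1813]
tcp_rot: [-3.141, -0.0, 2.354]
contact_force: [-0.2, -0.5, 0.4]
finger_gap: 0.363
grip_force: 35.0
```

>>> {"api": "send_rows", "payload": {"motion": [[0.018,0.043,0,0,30],[0.036,0.087,0,0,30],[0.052,0.126,0,0,30],[0.064,0.156,0,0,30],[0.07,0.17,0,0,30]]}}

```text
t: 31.3
eef_pos: [0.5663, 0.1914, 0.1807]
tcp_rot: [3.141, -0.0, 2.357]
contact_force: [-1.4, -0.5, -0.3]
finger_gap: 0.359
grip_force: 35.0
```

>>> {"api": "send_rows", "payload": {"motion": [[0,0,0,0,30],[0,0,0,0,30],[0,0,0,0,30]]}}

```text
t: 31.6
eef_pos: [0.565, 0.1872, 0.1813]
tcp_rot: [-3.14, -0.0, 2.353]
contact_force: [-0.5, 0.6, -0.4]
finger_gap: 0.361
grip_force: 35.0
```

```bash
python3 plan.py .5652 .1902 .156 2.356
```

```text
at [0.565  0.1872 0.1813] 2.3534 gap 0.361 F [-0.46  0.59 -0.42] t 31.6
goal [0.5652, 0.1902, 0.156, 2.356]
   [0.002  0.0022 0.0253] -0.15
```

>>> {"api": "send_rows", "payload": {"motion": [[0.002,0.0022,0,0,30],[0.002,0.0022,0.008,0,30],[0.002,0.0022,0.017,0,30],[0.002,0.0022,0.022,0,30],[0.002,0.0022,0.024,0,30]]}}

```text
t: 32.1
eef_pos: [0.5653, 0.1914, 0.1561]
tcp_rot: [-3.14, -0.001, 2.355]
contact_force: [-0.2, -0.1, -1.0]
finger_gap: 0.361
grip_force: 35.0
```

>>> {"api": "send_rows", "payload": {"motion": [[0,0,0,0,30],[0,0,0,0,30],[0,0,0,0,30]]}}

```text
t: 32.4
eef_pos: [0.5661, 0.1919, 0.1577]
tcp_rot: [3.141, 0.0, 2.355]
contact_force: [0.2, -0.3, -0.5]
finger_gap: 0.359
grip_force: 35.0
```

```bash
python3 plan.py .5651 .1902 .152 2.356
```

```text
at [0.5661 0.1919 0.1577] 2.3549 gap 0.359 F [ 0.18 -0.27 -0.53] t 32.4
goal [0.5651, 0.1902, 0.152, 2.356]
   [-0.0005 -0.0019  0.0057] -0.06
```

>>> {"api": "send_rows", "payload": {"motion": [[-0.0005,-0.0019,0,0,30],[-0.0005,-0.0019,0.002,0,30],[-0.0005,-0.0019,0.004,0,30],[-0.0005,-0.0019,0.005,0,30],[-0.0005,-0.0019,0.005,0,30]]}}

```text
t: 32.9
eef_pos: [0.5647, 0.19, 0.1521]
tcp_rot: [-3.141, -0.0, 2.355]
contact_force: [-0.6, 0.2, -0.6]
finger_gap: 0.362
grip_force: 35.0
```

>>> {"api": "send_rows", "payload": {"motion": [[0,0,0.001,0,30],[0,0,0.002,0,30],[0,0,0.003,0,30],[0,0,0.003,0,30]]}}

```text
t: 33.3
eef_pos: [0.5648, 0.1901, 0.1492]
tcp_rot: [-3.141, -0.0, 2.355]
contact_force: [-0.8, 0.2, -1.2]
finger_gap: 0.361
grip_force: 35.0
```

>>> {"api": "send_rows", "payload": {"motion": [[0,0,0.001,0,30],[0,0,0.002,0,30],[0,0,0.003,0,30],[0,0,0.003,0,30]]}}

```text
t: 33.7
eef_pos: [0.565, 0.1903, 0.1468]
tcp_rot: [3.141, 0.0, 2.355]
contact_force: [0.8, 0.2, 3.3]
finger_gap: 0.36
grip_force: 35.0
```

>>> {"api": "send_rows", "payload": {"motion": [[0,0,0.0005,0,30],[0,0,0.001,0,30],[0,0,0.0015,0,30],[0,0,0.0015,0,30]]}}

```text
t: 34.1
eef_pos: [0.5652, 0.1903, 0.1455]
tcp_rot: [3.14, 0.0, 2.355]
contact_force: [-0.6, -0.3, 3.5]
finger_gap: 0.357
grip_force: 35.0
```

>>> {"api": "send_rows", "payload": {"motion": [[0,0,0.001,0,30],[0,0,0.002,0,30],[0,0,0.003,0,30],[0,0,0.003,0,30]]}}

```text
t: 34.5
eef_pos: [0.5649, 0.1901, 0.1413]
tcp_rot: [-3.142, -0.0, 2.355]
contact_force: [1.3, 0.9, -0.3]
finger_gap: 0.361
grip_force: 35.0
```

>>> {"api": "send_rows", "payload": {"motion": [[0,0,0.001,0,30],[0,0,0.002,0,30],[0,0,0.003,0,30],[0,0,0.003,0,30]]}}

```text
t: 34.9
eef_pos: [0.5649, 0.1901, 0.1384]
tcp_rot: [-3.141, -0.0, 2.355]
contact_force: [1.3, 1.5, 0.2]
finger_gap: 0.366
grip_force: 35.0
```

>>> {"api": "send_rows", "payload": {"motion": [[0,0,0.001,0,30],[0,0,0.002,0,30],[0,0,0.0025,0,30],[0,0,0.0025,0,30]]}}

```text
t: 35.3
eef_pos: [0.5646, 0.19, 0.1356]
tcp_rot: [-3.141, -0.001, 2.355]
contact_force: [-0.1, 1.0, -3.7]
finger_gap: 0.361
grip_force: 35.0
```

>>> {"api": "send_rows", "payload": {"motion": [[0,0,0.0005,0,30],[0,0,0.001,0,30],[0,0,0.001,0,30]]}}

```text
t: 35.6
eef_pos: [0.5647, 0.1899, 0.1353]
tcp_rot: [-3.141, -0.0, 2.355]
contact_force: [-0.9, 0.9, -1.8]
finger_gap: 0.362
grip_force: 35.0
```

>>> {"api": "send_rows", "payload": {"motion": [[0,0,0,0,45],[0,0,0,0,55],[0,0,0,0,55],[0,0,-0.01,0,55],[0,0,-0.03,0,55]]}}

```text
t: 36.1
eef_pos: [0.5641, 0.1897, 0.1649]
tcp_rot: [-3.139, -0.001, 2.355]
contact_force: [0.1, 0.6, 0.4]
finger_gap: 0.548
grip_force: 0.0
```

>>> {"api": "send_rows", "payload": {"motion": [[0,0,-0.04,0,55],[0,0,-0.06,0,55],[-0.03,-0.03,-0.07,0,55],[-0.07,-0.07,-0.07,0,55],[-0.1,-0.1,-0.07,0,55]]}}

```text
t: 36.6
eef_pos: [0.5649, 0.0474, 0.237]
tcp_rot: [3.14, 0.002, 2.356]
contact_force: [0.5, -0.2, -0.0]
finger_gap: 0.547
grip_force: 0.0
```

Run:
```python
from h import *
sc,_=vision.capture('scene'); im,d=vision.capture('top')
C=cloud('top',d)[186:204,146:172].reshape(-1,3); r=np.linalg.norm(C[:,:2]-[.565,.1902],axis=1); k=(r>.011)&(r<.016); print('ring top z (expect .124)',np.percentile(C[k,2],[10,50,90]))
f=lambda i,c,r=35:cv2.resize(i[c[1]-r:c[1]+r,c[0]-r:c[0]+r],(380,380),interpolation=cv2.INTER_CUBIC)
cv2.imwrite('pics/c4.png',np.hstack([f(im,(160,194)),f(sc,(407,152))]))
```

```text
Traceback (most recent call last):
IndexError: index -1 is out of bounds for axis 0 with size 0
```

>>> {"api": "send_rows", "payload": {"motion": [[-0.02,-0.02,0,0,55],[-0.045,-0.045,0,0,55],[-0.07,-0.07,0,0,55],[-0.09,-0.09,0,0,55],[-0.1,-0.1,0,0,55]]}}

```text
t: 37.2
eef_pos: [0.5647, -0.0942, 0.236]
tcp_rot: [3.141, 0.001, 2.353]
contact_force: [-0.7, 0.9, -0.3]
finger_gap: 0.549
grip_force: 0.0
```

Run:
```python
from h import *
sc,_=vision.capture('scene'); im,d=vision.capture('top')
f=lambda i,c,r=35:cv2.resize(i[c[1]-r:c[1]+r,c[0]-r:c[0]+r],(380,380),interpolation=cv2.INTER_CUBIC)
cv2.imwrite('pics/c4.png',np.hstack([f(im,(160,194)),f(sc,(407,152))]))
C=cloud('top',d)[170:220,130:190].reshape(-1,3); r=np.linalg.norm(C[:,:2]-[.565,.189],axis=1); k=(r>.009)&(r<.016); print('n',k.sum(),'ring top z (expect .124)',np.median(C[k,2]) if k.sum() else None)
```

```text
n 84 ring top z (expect .124) 0.12477698090965775
```

View pics/c4.png

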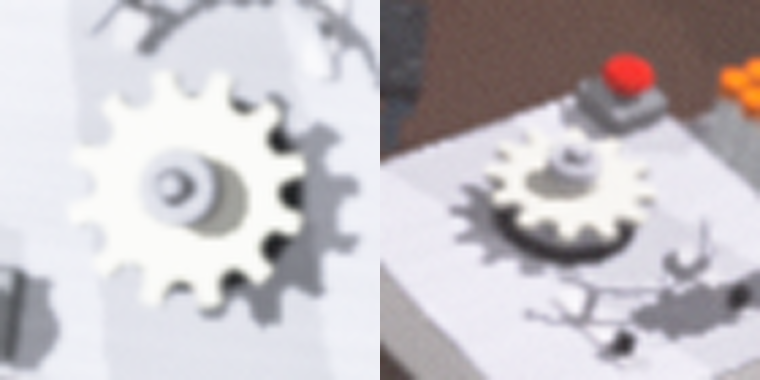

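The ring lies on the hub with the nose protruding (left crop, about (175,187)), and its top measures 124.8 mm against the expected 124 mm.

```bash
python3 -c "
from bench import workorder
print(workorder.finish_job())"
```

```text
the job is handed in; nothing more can be done
None
```

The spacer, star wheel and retaining ring are on the shaft in order, checked by touch and camera, and the job is handed in at about 37 s; no verdict came back, and the hardest contact I saw was a brief 74 N on the table (limit 120 N at the wrist) while reaching for the spacer.

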